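Close a lens transport box and set its transport lock

ROBOT

A 6-joint arm with a two-finger parallel gripper is mounted at the origin on a cart in front of the work surface, level with it; the furniture and walls round the work are solid. World frame = base frame: x ahead of the robot, y to its left, z up, the work surface at z = 0. Lengths are in m, angles in rad, forces in N, time in s.
With the tool pointing down it reaches from about 0.35 to 0.775 m from the base axis. Payload 7.3 kg.
Tool frame: the origin (TCP) lies at the very end of the fingers, on their centre line; the grasp point (between the pads) lies 19 mm behind it; z points along the fingers, y is the line along which they close (so a half turn about z gives the same grasp; the last joint's range is limited). The gripper opens to 92 mm and grips with 3 to 60 N. Pads are 19 mm wide; open, the fingers measure 130 mm over their backs; the gripper's body (75 mm by 190 mm) begins 47 mm behind the grasp point.
Start: joints at [1.147, 0.342, 1.524, -0, 1.275, -0.146], TCP at [0.144, 0.505, 0.227] pointing down, gripper open.
Joint ranges: [-2.53, 2.53], [-0.77, 2.02], [0.04, 2.7], [-1, 4.14], [0.28, 2.66], [-3.11, 3.11]. Speed limits (rad/s): [2.57, 2.57, 3.14, 3.14, 3.14, 3.14].

INTERFACE

Orientations are given as [roll, pitch, yaw] about the fixed x, y, z axes, in that order (R = Rz(yaw) Ry(pitch) Rx(roll)).
In Python, from cell import telemetry, eyes, job gives the robot as it stands.
- The arm moves only by the tool apply_moves, never from a script. Its arguments are lists of equal length, an entry for each row: "delta_pos": the shift along the world's x, y, z each as a share of 0.4 m, from -1 to 1, a list of three; "dr": the turn, a rotation vector about the world's x, y, z each as a share of 0.5 rad, from -1 to 1, a list of three; "jaw": the opening, from 0 (shut) to 1 (fully open). A call has 1 to 8 rows; each row is the pose to reach, as a shift and turn from the pose commanded when the call began; what a row does not reach only later rows make up. A row lasts 1/12 s, in which the tool goes at most 41.7 mm and 7.16 degrees, less where a joint would pass 70% of its speed; a pose out of reach is approached as far as the arm can. A call with a number of a shift or a turn outside -1 to 1 is refused whole. A call with a gripper value outside its range is refused whole. The fingers move at their own pace and stop on an object; "force" is the grip in N (left out, the last holds). Time passes only in rows, so rows that repeat a pose let the fingers close. It gives the time, the measured TCP pose, the force, the opening and the grip force at its end, in the units of the state.
- telemetry.observe(): the state, without advancing time (a new reading comes with each control period).
- eyes.read_camera(name): name is "scene" or "top"; returns the picture (420x560x3 uint8, red, green, blue); there is no depth.
- eyes.camera_model(name): a dict with "vertical_fov" (degrees; the focal length in pixels is half the picture's height over the tangent of half this angle, whatever the lens; pixels are square), "cx", "cy" (the principal point, pixels), "rvec" (rotation vector, rad) and "tvec" (3), from world to camera coordinates, as OpenCV has them. Camera axes: x right, y down, z forward; pixel columns grow to the right and rows downward; lengths in m; the calibration is good to about 2 mm. A picture is of the moment at which its call begins. camera_model takes no time and is no camera call.
- job.hand_in(): hands the job in; it is judged then, once.
The state is a dict: "time": time; "qpos": joint angles; "qvel": joint speeds; "joint_efforts": joint torques, N m; "tool_pos": TCP position; "tool_rot": TCP orientation; "contact_force": force on the tool from outside, world axes, zero at the start; "torque": the same for the moment, N m; "opening": finger opening in m; "grip_force": force on a finger pad.
Only numpy, scipy, OpenCV 4.12 (cv2) and the standard library are available. Lean on these libraries where they do the work, as an engineer would, in place of code of your own. Each camera call takes 0.05 s, during which the arm holds its last target. There are 200 camera calls.

TASK

Put the loose lid on the open lens box and press it down past its spring catches until it sits level and fully home on the rim. Then slide the transport lock over the lid's ear, on past its click, until you feel it bear against the screw of its end stop, and leave it there; do not ram the stop, do not bump the light bar above the lock, and leave the other things on the bench where they are.

Things in the scene. Friction and masses are not known exactly. Their poses are not given: they have to be found in the camera images.
- station: Fixed dark base plate (x -70 to 120, y -120 to 120 mm) with an open aluminium lens box, a rail behind it and a light bar above on two posts (16 mm thick, at x = 107, y = +-108). Origin: underside of the plate below the box's centre; x points to the rail and light bar, y along the rail (left seen from the front), z up. Rail: x 71 to 91, y -68 to 68, top at z = 62 mm.
- box_rim (a point): Centre of the open box's mouth, at rim height, station z = 58 mm. Box outside 110 (x) x 140 (y) mm, walls 4 mm, lens cells inside up to z = 43. In each y wall, at x = 0, a spring catch with a round nose stands 3.5 mm proud inside, 8 mm below the rim; pushing the lid past both takes 10 to 15 N downward.
- light_bar: Aluminium light bar 40 (x) x 240 (y) x 25 mm over the rail. Origin: centre of its underside, at station x = 101, z = 185 mm. Its front lower edge is straight above the middle of the lock's tab, so a vertical gripper cannot reach the tab: tilt the tool about 40 degrees, coming from the front of the station, pointing forward (station +x) and down.
- lid: Loose aluminium lid, 0.25 kg, right way up. Plate 110 (x) x 140 (y) x 4 mm, underside at z = 12; an ear 12 mm long, 30 wide at the middle of both x ends. Lip below: 97 x 128 mm, 12 deep, tapering to 92 x 121 at its foot, 2 mm play a side in the box. Origin: centre of the lip's underside. Fits either way round. Seated: origin at station (0, 0, 46 mm), axes parallel.
- lid_grip (a point): Point in the lid's black bar grip, 32 mm above the lid's origin. The grip is 56 mm long along the lid's x, 14 mm wide in y and stands from z = 16 (plate top) to 42 mm above the lid's origin.
- lock_slide: Transport lock: steel carriage 20 (x) x 24 (y) x 8 mm on the rail, with a tongue to the front (to station x = 56) that passes 2.4 mm above a seated lid's ear; a lid not home blocks it. Origin: middle of the carriage at rail top (station x = 81, z = 62). Starts at station y -45 to -37, slides towards +y with about 2 N; 9 to 31 mm before the end a click detent resists with 4 to 9 N more.
- lock_grip (a point): Middle of the lock's upright black grip tab, 30 mm above the lock's origin; the tab is 16 (x) x 12 (y) mm and stands from 8 to 44 mm above the rail top.
- lock_edge (a point): Foot of the carriage's face that meets the stop screw: 12 mm to +y of the lock's origin, at rail top.
- end_stop: Dark steel stop block 22 (x) x 14 (y) mm, 10 mm high, clamped anywhere on the rail; detent arm at its rear (station x 100 to 110). Origin: foot of its face towards the lock, at rail top; axes as station's. A 7 mm stop screw sticks out of this face by 2 to 24 mm, set differently each time, not measured: feel where the lock meets its tip. The click comes with lock_edge 33 mm before the face.
- eye_loupe: Black eye loupe, 41 mm diameter, 36 mm high, bystander; origin at its underside.
- screwdriver_1: Small yellow screwdriver, 126 mm long, lying, bystander; origin at the middle of its underside.
- bottle_1: White oil bottle with black cap, 31 mm diameter, 59 mm high, bystander; origin at its underside.
- blower_1: Red dust blower, 54 mm diameter, 110 mm high, bystander; origin at its underside.

How it is judged:
On the way, in this order (a step that is already met when the one before it is completed fails the run):
1. the lid is seated level on the box rim (z of lid in the frame of station between 0.043 and 0.0485 m and horizontal distance between lid and station below 0.006 m and angle between the x axis of lid and the x axis of station, either way round below 0.08 rad and angle between lid's own z axis and vertical below 0.035 rad), for 0.2 s.
2. the lock, past its click, bears on the screw of its end stop with more than 2 N (y of lock_edge in the frame of end_stop above -0.026 m and contact force between lock_slide and end_stop above 2 N), for 0.02 s.
At the end, for the whole second after the job is handed in: Lid at rest on the box: within 6 mm of its centre, 0.08 rad in line, 0.035 rad level, at most 2.5 mm above its seat. Lock at rest past its click where it met the stop screw: its face at most 26 mm short of the stop block's (the screw sticks out up to 24 mm) (all of step 1 and linear speed of lid below 0.02 m/s and y of lock_edge in the frame of end_stop above -0.026 m and linear speed of lock_slide below 0.01 m/s); the robot touches nothing.
It fails at once if the lock is rammed against its end stop with more than 25 N (contact force between lock_slide and end_stop above 25 N).
It fails at once if the light bar is hit with more than 8 N (contact force between anything else and light_bar above 8 N).
It fails at once if a bystander is moved more than 30 mm (distance of any of eye_loupe, screwdriver_1, bottle_1, blower_1 from where it was at the start of the episode above 0.03 m).
It also fails if it takes over 61 s, if anything falls off the work surface, if the arm or the gripper's body presses on something with over 40 N, if the wrist force passes 120 N, or if a joint passes its speed limit or range.

## Working session

There is one attempt and no reset: what is moved stays moved. The work goes in short steps, Python scripts to look and compute and a tool call to move; the robot and the scene stay as the last step left them, time stands still between calls to the robot, and variables do not carry over. Pictures are saved under pics/ and viewed, at most 10 in all, crops included, and the job is handed in when it is done.

Besides the shell and the picture viewer there is one more tool, called by a JSON object that holds its "fn" and its "kwargs". apply_moves: Moves the arm, as the interface text tells. Its arguments: {"type":"object","properties":{"delta_pos":{"type":"array"},"dr":{"type":"array"},"jaw":{"type":"array"},"force":{"type":"number"}},"required":["delta_pos","dr","jaw"]}

```bash
mkdir -p pics; ls; python3 - <<'E'
from cell import telemetry, eyes, job
import cv2
print(telemetry.observe())
for n in("scene","top"):
    print(eyes.camera_model(n)); cv2.imwrite(f"pics/{n}0.png",eyes.read_camera(n)[:,:,::-1])
E
```

```text
pics
{'time': 0.0, 'qpos': array([ 1.14700915e+00,  3.42740014e-01,  1.52502916e+00,  3.96292778e-05,
        1.27539791e+00, -1.46005953e-01]), 'qvel': array([ 7.28759463e-05, -1.53239330e-03, -2.02021074e-03,  1.25860878e-04,
       -3.41165286e-04,  1.52057587e-03]), 'joint_efforts': array([ 3.57842982e-04, -4.31224680e+01, -2.44219244e+01,  7.18487240e-02,
        5.56861516e-02, -1.43246111e-04]), 'tool_pos': array([0.14376583, 0.5045045 , 0.22603175]), 'tool_rot': array([-3.14004049e+00, -2.66551803e-04,  2.86379966e+00]), 'contact_force': array([ 1.10028999, -0.13500442, -0.08016755]), 'torque': array([-0.08173761, -0.06549155,  0.00824694]), 'grip_force': 0.0, 'opening': 0.09202321339143413}
{'vertical_fov': 50.19269903714974, 'cx': 277.85503714128345, 'cy': 205.30946487142302, 'rvec': array([ 2.11140265, -0.63483314,  0.32876305]), 'tvec': array([-0.43094464,  0.2931869 ,  0.84614738])}
{'vertical_fov': 54.42258148094684, 'cx': 277.86745818953665, 'cy': 208.06872379612352, 'rvec': array([ 2.15041504, -2.15021917,  0.12802861]), 'tvec': array([0.05416213, 0.57425954, 1.07215847])}
```

View pics/scene0.png

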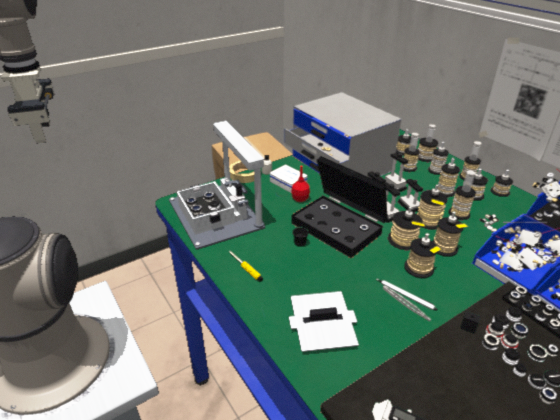

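View pics/top0.png

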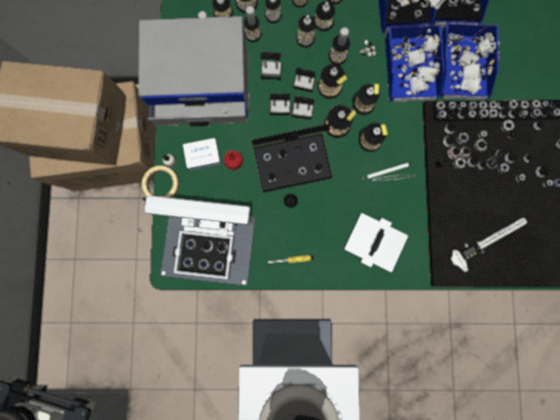

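```bash
cat > h.py <<'E'
import cv2,numpy as np
from cell import eyes
from scipy.optimize import least_squares
M={n:eyes.camera_model(n) for n in("scene","top")}
def K(n):
    m=M[n]; f=210/np.tan(np.radians(m["vertical_fov"])/2)
    return np.array([[f,0,m["cx"]],[0,f,m["cy"]],[0,0,1.]])
def proj(n,P): return cv2.projectPoints(np.atleast_2d(np.array(P,float)),M[n]["rvec"],M[n]["tvec"],K(n),None)[0][:,0]
def atz(n,uv,z):
    R=cv2.Rodrigues(M[n]["rvec"])[0]; C=-R.T@M[n]["tvec"]
    d=R.T@np.linalg.inv(K(n))@np.array([uv[0],uv[1],1.]); return C+d*(z-C[2])/d[2]
def tri(a,b): # a scene px, b top px
    r=least_squares(lambda P:np.r_[proj("scene",P)[0]-a,proj("top",P)[0]-b],[.5,0,.05]); return r.x,np.abs(r.fun).max()
def crop(img,x0,y0,w,h,s): return cv2.resize(img[y0:y0+h,x0:x0+w],None,fx=s,fy=s,interpolation=cv2.INTER_CUBIC)
E
python3 - <<'E'
from h import *
s=cv2.imread("pics/scene0.png");t=cv2.imread("pics/top0.png")
c=np.zeros((580,800,3),np.uint8)
c[:540,:480]=crop(s,160,115,120,135,4); c[:300,480:]=crop(s,282,282,80,75,4); c[300:,480:780]=crop(t,338,206,75,70,4)
cv2.imwrite("pics/c1.png",c); cv2.imwrite("pics/c2.png",crop(t,140,190,120,100,6))
E
```

```text
(no output)
```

View pics/c1.png

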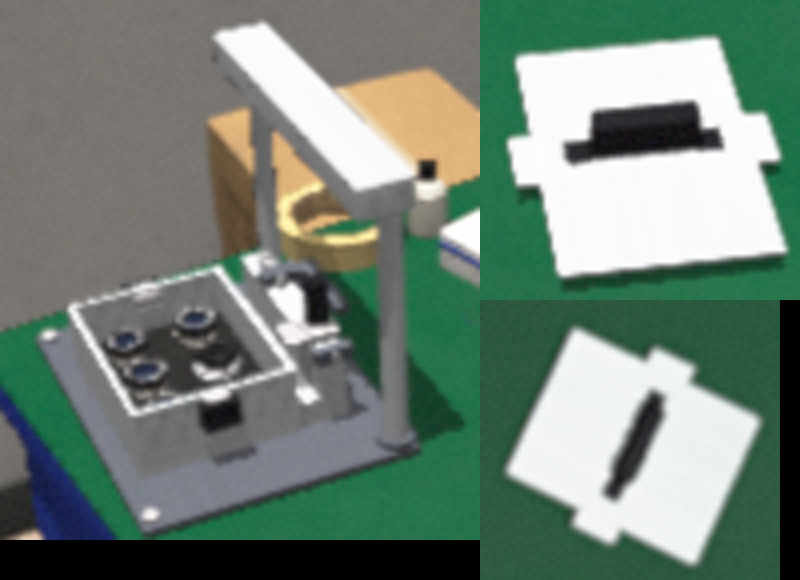

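View pics/c2.png

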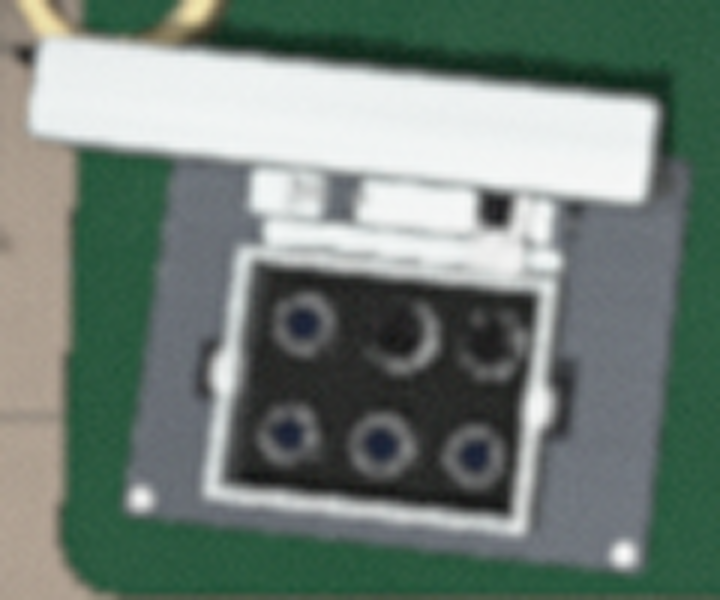

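```bash
cat > fit.py <<'E'
from h import *
def up(p,o,s): return (np.array(p,float)+.5)/s-.5+np.array(o)
S=lambda p:up(p,(160,115),4); T=lambda p:up(p,(140,190),6)
b=np.array
rimP=b([[55,70,58],[55,-70,58],[-55,70,58],[-55,-70,58]])/1e3
rs=S([[217,268],[296,370],[72,308],[137,412]]); rt=T([[238,247],[555,280],[205,497],[527,533]])
barP=b([[81,120,210],[121,120,210],[121,-120,210],[81,-120,210]])/1e3
bs=S([[213,38],[265,22],[412,183],[357,192]]); bt=T([[30,135],[38,40],[660,98],[645,203]])
def tf(q,P): 
    c,s=np.cos(q[3]),np.sin(q[3]); return P@b([[c,s,0],[-s,c,0],[0,0,1]])+q[:3]
def fit(P,s,t,q0):
    r=least_squares(lambda q:np.r_[(proj("scene",tf(q,P))-s).ravel(),(proj("top",tf(q,P))-t).ravel()],q0); return r
if __name__=="__main__":
    for nm,P,s,t in(("rim",rimP,rs,rt),("bar",barP,bs,bt),("both",np.r_[rimP,barP],np.r_[rs,bs],np.r_[rt,bt])):
        r=fit(P,s,t,[.5,.3,0,-.1]); print(nm,r.x.round(4)); print(r.fun.reshape(-1,2).round(1).tolist())
    ls=up([[35,57],[238,38],[307,252],[82,278]],(282,282),4)
    lt=up(b([[575,326],[762,420],[697,565],[506,472]])-[480,300],(338,206),4)
    lp=b([[-55,70,16],[55,70,16],[55,-70,16],[-55,-70,16]])/1e3
    for k in range(4):
        r=fit(lp,ls,np.roll(lt,k,0),[.5,-.3,0,0.3*k]); print("lid",k,r.x.round(4),r.cost,r.fun.round(1))
E
python3 fit.py
```

```text
rim [ 0.4496  0.2507 -0.0009 -0.1019]
[[0.6, -0.4], [0.4, -0.3], [-1.3, -0.4], [-0.6, 1.1], [0.4, -0.1], [-0.1, -0.2], [0.3, -0.1], [-0.4, -0.5]]
bar [ 0.4487  0.251  -0.0044 -0.1087]
[[-0.5, -0.2], [0.2, 0.9], [1.5, -1.1], [-0.3, 0.5], [-0.7, 0.5], [0.5, -0.8], [-0.4, 0.7], [0.1, 0.4]]
both [ 0.4491  0.251  -0.003  -0.109 ]
[[0.7, 0.3], [0.2, 0.5], [-1.2, 0.2], [-1.0, 1.8], [-0.4, -0.7], [0.3, 0.4], [1.6, -1.6], [-0.2, -0.0], [0.6, -0.1], [-0.0, 0.2], [0.3, -0.1], [-0.5, -0.2], [-0.9, 0.2], [0.3, -1.0], [-0.4, 0.4], [0.0, 0.1]]
lid 0 [ 0.489  -0.2128 -0.0111 -1.0163] 3140.364765500515 [ 20.9  -6.2  18.5  14.4 -19.7  11.9 -16.6 -14.5 -17.3  17.  -30.9 -27.3
  13.6 -20.6  27.8  23.9]
lid 1 [ 0.4835 -0.215  -0.0007 -0.4575] 0.8093820861118828 [ 0.4  0.2 -0.2  0.2  0.2 -0.  -0.3 -0.4  0.5  0.1  0.1  0.7 -0.1 -0.4
 -0.4 -0.2]
lid 2 [ 0.4855 -0.2112 -0.0106  0.1287] 3050.6234969024845 [-11.   18.3 -24.2  -2.2   7.7 -17.4  26.    6.5 -39.9  -7.3   1.9 -23.7
  34.6   6.3  -5.6  22.4]
lid 3 [ 0.4926 -0.208  -0.0281 -0.4257] 8556.228653285412 [  0.9   6.   -1.2   4.9   0.7   3.4   2.2   4.4 -67.3  11.1 -35.7 -60.7
  58.  -17.   25.8  55.5]
```

{"fn": "apply_moves", "kwargs": {"delta_pos": [[0.5, -0.675, 0], [0.5, -0.675, 0], [0.5, -0.675, 0], [0.5, -0.675, 0], [0.5, -0.675, 0], [0.5, -0.675, 0], [0.5, -0.675, 0], [0.5, -0.675, 0]], "dr": [[0, 0, -0.36], [0, 0, -0.36], [0, 0, -0.36], [0, 0, -0.36], [0, 0, -0.36], [0, 0, -0.36], [0, 0, -0.36], [0, 0, -0.36]], "jaw": [0.5, 0.5, 0.5, 0.5, 0.5, 0.5, 0.5, 0.5], "force": 60}}

```text
time: 0.77
tool_pos: [0.3429, 0.2352, 0.2267]
tool_rot: [3.142, -0.0, 2.684]
contact_force: [0.5, 0.9, -0.3]
opening: 0.0472
grip_force: 0.0
```

{"fn": "apply_moves", "kwargs": {"delta_pos": [[0.3, -0.8, -0.1], [0.3, -0.8, -0.1], [0.3, -0.8, -0.1], [0.3, -0.8, -0.1], [0.3, -0.8, -0.1], [0.3, -0.8, -0.1], [0.3, -0.8, -0.1], [0.3, -0.8, -0.1]], "dr": [[0, 0, 0], [0, 0, 0], [0, 0, 0], [0, 0, 0], [0, 0, 0], [0, 0, 0], [0, 0, 0], [0, 0, 0]], "jaw": [0.5, 0.5, 0.5, 0.5, 0.5, 0.5, 0.5, 0.5]}}

```text
time: 1.43
tool_pos: [0.4587, -0.0751, 0.1876]
tool_rot: [3.141, -0.0, 2.683]
contact_force: [0.8, 0.4, -0.1]
opening: 0.0458
grip_force: 0.0
```

{"fn": "apply_moves", "kwargs": {"delta_pos": [[0.06, -0.35, -0.25], [0.06, -0.35, -0.25], [0.06, -0.35, -0.25], [0.06, -0.35, -0.25], [0.06, -0.35, -0.25], [0.06, -0.35, -0.25], [0.06, -0.35, -0.25]], "dr": [[0, 0, 0], [0, 0, 0], [0, 0, 0], [0, 0, 0], [0, 0, 0], [0, 0, 0], [0, 0, 0]], "jaw": [0.5, 0.5, 0.5, 0.5, 0.5, 0.5, 0.5]}}

```text
time: 2.02
tool_pos: [0.4822, -0.2125, 0.0877]
tool_rot: [3.141, -0.002, 2.683]
contact_force: [0.1, -0.1, 0.6]
opening: 0.0456
grip_force: 0.0
```

```bash
python3 - <<'E'
from h import *
from cell import telemetry
s=eyes.read_camera("scene")[:,:,::-1];t=eyes.read_camera("top")[:,:,::-1]
p=telemetry.observe()["tool_pos"];print(p,proj("scene",p),proj("top",p))
c=np.zeros((420,800,3),np.uint8);c[:,:400]=crop(s,275,245,100,105,4);c[:,400:]=crop(t,325,190,100,105,4)
cv2.imwrite("pics/c3.png",c)
E
```

```text
[ 0.48285224 -0.21186094  0.08892604] [[323.66444411 292.54156341]] [[381.74234916 240.88451959]]
```

View pics/c3.png

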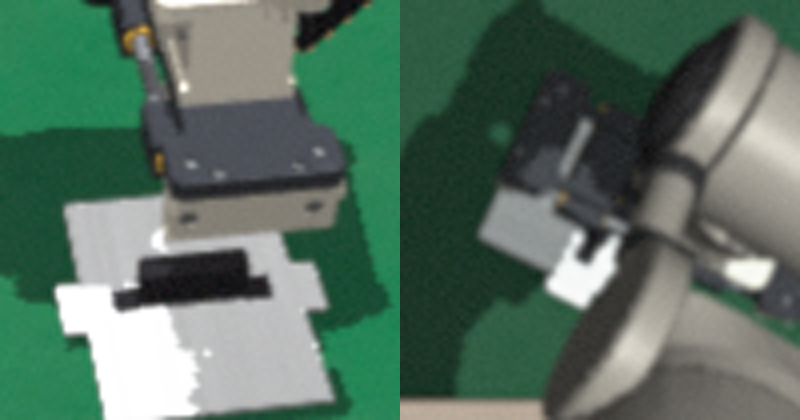

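```bash
python3 - <<'E'
from h import *
from cell import telemetry
from scipy.spatial.transform import Rotation as R
o=telemetry.observe();p=o["tool_pos"];Rm=R.from_euler("xyz",o["tool_rot"]).as_matrix()
for nm,P in dict(tipN=[0,-.023,0],tipP=[0,.023,0],tNback=[0,-.042,0],bodyc1=[.0375,-.095,-.066],bodyc2=[-.0375,-.095,-.066],bodyc3=[.0375,.095,-.066],bodyc4=[-.0375,.095,-.066]).items():
    w=p+Rm@np.array(P);print(nm,((proj("scene",w)[0]-[275,245])*4).round(),((proj("top",w)[0]-[325,190])*4).round())
E
```

```text
tipN [205. 226.] [260. 219.]
tipP [185. 156.] [194. 188.]
tNback [214. 256.] [287. 233.]
bodyc1 [163. 253.] [374. 326.]
bodyc2 [338. 236.] [425. 212.]
bodyc3 [ 90. -33.] [ 83. 184.]
bodyc4 [235. -45.] [136.  73.]
```

{"fn": "apply_moves", "kwargs": {"delta_pos": [[0.0, -0.006, -0.09], [0.0, -0.006, -0.15], [0.0, -0.006, -0.17], [0.0, -0.006, -0.17], [0.0, -0.006, -0.17]], "dr": [[0, 0, 0], [0, 0, 0], [0, 0, 0], [0, 0, 0], [0, 0, 0]], "jaw": [0.5, 0.5, 0.5, 0.5, 0.5]}}

```text
time: 2.53
tool_pos: [0.4833, -0.2149, 0.0212]
tool_rot: [3.142, 0.001, 2.685]
contact_force: [-0.5, 0.3, 1.0]
opening: 0.0459
grip_force: 0.0
```

{"fn": "apply_moves", "kwargs": {"delta_pos": [[0, 0, 0], [0, 0, 0], [0, 0, 0], [0, 0, 0], [0, 0, 0], [0, 0, 0], [0, 0, 0], [0, 0, 0]], "dr": [[0, 0, 0], [0, 0, 0], [0, 0, 0], [0, 0, 0], [0, 0, 0], [0, 0, 0], [0, 0, 0], [0, 0, 0]], "jaw": [0, 0, 0, 0, 0, 0, 0, 0], "force": 60}}

```text
time: 3.2
tool_pos: [0.4829, -0.2153, 0.0204]
tool_rot: [3.141, 0.001, 2.684]
contact_force: [0.0, 1.6, 5.6]
opening: 0.0137
grip_force: 60.0
```

{"fn": "apply_moves", "kwargs": {"delta_pos": [[0, 0, 0.05], [0, 0, 0.12], [0, 0, 0.2], [0, 0, 0.3], [-0.05, 0.1, 0.3], [-0.05, 0.2, 0.3], [-0.05, 0.3, 0.3], [-0.05, 0.4, 0.3]], "dr": [[0, 0, 0], [0, 0, 0], [0, 0, 0], [0, 0, 0.1], [0, 0, 0.2], [0, 0, 0.35], [0, 0, 0.5], [0, 0, 0.7]], "jaw": [0, 0, 0, 0, 0, 0, 0, 0]}}

```text
time: 3.87
tool_pos: [0.4615, -0.054, 0.1398]
tool_rot: [3.142, -0.001, 3.036]
contact_force: [1.3, 1.0, -2.8]
opening: 0.0133
grip_force: 60.0
```

{"fn": "apply_moves", "kwargs": {"delta_pos": [[-0.03, 0.1, 0], [-0.03, 0.2, 0], [-0.03, 0.3, 0], [-0.03, 0.4, 0], [-0.03, 0.5, 0], [-0.03, 0.6, 0], [-0.03, 0.7, 0], [-0.03, 0.76, 0]], "dr": [[0, 0, 0], [0, 0, 0], [0, 0, 0], [0, 0, 0], [0, 0, 0], [0, 0, 0], [0, 0, 0], [0, 0, 0]], "jaw": [0, 0, 0, 0, 0, 0, 0, 0]}}

```text
time: 4.53
tool_pos: [0.4497, 0.252, 0.1394]
tool_rot: [3.141, -0.001, 3.036]
contact_force: [0.4, -0.6, -1.9]
opening: 0.0134
grip_force: 60.0
```

{"fn": "apply_moves", "kwargs": {"delta_pos": [[0, 0, 0], [0, 0, 0]], "dr": [[0, 0, 0], [0, 0, 0]], "jaw": [0, 0]}}

```text
time: 4.7
tool_pos: [0.4498, 0.2495, 0.1391]
tool_rot: [-3.14, -0.001, 3.037]
contact_force: [1.1, -0.8, -1.5]
opening: 0.0135
grip_force: 60.0
```

```bash
python3 - <<'E'
from h import *
from cell import telemetry
s=eyes.read_camera("scene")[:,:,::-1];t=eyes.read_camera("top")[:,:,::-1]
o=telemetry.observe();print(o["tool_pos"],o["tool_rot"])
cv2.imwrite("pics/s4.png",s);cv2.imwrite("pics/t4.png",t)
c=np.zeros((540,800,3),np.uint8);c[:,:400]=crop(s,160,115,100,135,4);c[:400,400:]=crop(t,140,190,100,100,4)
cv2.imwrite("pics/c4.png",c)
E
```

```text
[0.4501858  0.24787851 0.1393845 ] [-3.14046570e+00 -1.25473272e-03  3.03384865e+00]
```

View pics/c4.png

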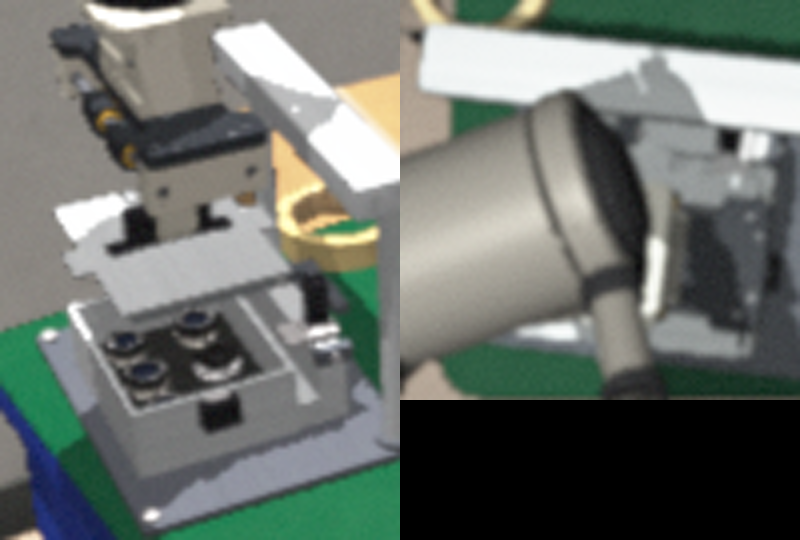

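```bash
python3 - <<'E'
from fit import *
from cell import telemetry
o=telemetry.observe();p=o["tool_pos"];print(p,o["contact_force"])
q=[p[0],p[1],p[2]-.0204,o["tool_rot"][2]-np.pi]
L=np.array([[-55,-70,14],[55,-70,14],[-67,15,14],[-55,70,14]])/1e3
print((proj("scene",tf(q,L))-[160,115])*4+1.5)
E
```

```text
[0.4501858  0.24787851 0.1393845 ] [-0.88872183  0.22182826 -2.47335846]
[[122.72221643 316.64929326]
 [293.52503554 271.38028188]
 [ 61.50280949 254.71145525]
 [ 54.82043297 210.78876566]]
```

{"fn": "apply_moves", "kwargs": {"delta_pos": [[0, 0.003, -0.06], [0, 0.003, -0.12], [0, 0.003, -0.13], [0, 0.003, -0.13], [0, 0.003, -0.13], [0, 0.003, -0.13]], "dr": [[0, 0, 0], [0, 0, 0], [0, 0, 0], [0, 0, 0], [0, 0, 0], [0, 0, 0]], "jaw": [0, 0, 0, 0, 0, 0]}}

```text
time: 5.3
tool_pos: [0.4516, 0.2497, 0.0893]
tool_rot: [3.141, 0.002, 3.033]
contact_force: [-0.3, 0.4, -3.2]
opening: 0.0137
grip_force: 60.0
```

{"fn": "apply_moves", "kwargs": {"delta_pos": [[-0.004, 0.002, 0], [-0.004, 0.002, -0.01], [-0.004, 0.002, -0.02], [-0.004, 0.002, -0.03], [-0.004, 0.002, -0.035], [-0.004, 0.002, -0.035]], "dr": [[0, 0, 0], [0, 0, 0], [0, 0, 0], [0, 0, 0], [0, 0, 0], [0, 0, 0]], "jaw": [0, 0, 0, 0, 0, 0]}}

```text
time: 5.8
tool_pos: [0.4486, 0.2505, 0.0733]
tool_rot: [-3.141, -0.001, 3.034]
contact_force: [0.1, -0.2, -1.3]
opening: 0.0134
grip_force: 60.0
```

{"fn": "apply_moves", "kwargs": {"delta_pos": [[0, 0, -0.004], [0, 0, -0.008], [0, 0, -0.012], [0, 0, -0.016], [0, 0, -0.016]], "dr": [[0, 0, 0], [0, 0, 0], [0, 0, 0], [0, 0, 0], [0, 0, 0]], "jaw": [0, 0, 0, 0, 0]}}

```text
time: 6.22
tool_pos: [0.4495, 0.251, 0.0683]
tool_rot: [3.141, 0.001, 3.034]
contact_force: [-0.9, 0.1, 2.5]
opening: 0.0137
grip_force: 60.0
```

Contact begins; press on gently.

{"fn": "apply_moves", "kwargs": {"delta_pos": [[0, 0, -0.004], [0, 0, -0.008], [0, 0, -0.012], [0, 0, -0.012]], "dr": [[0, 0, 0], [0, 0, 0], [0, 0, 0], [0, 0, 0]], "jaw": [0, 0, 0, 0]}}

```text
time: 6.55
tool_pos: [0.4499, 0.2511, 0.0663]
tool_rot: [3.14, 0.003, 3.034]
contact_force: [-8.6, -2.8, 30.3]
opening: 0.0135
grip_force: 60.0
```

{"fn": "apply_moves", "kwargs": {"delta_pos": [[-0.002, 0, -0.003], [-0.002, 0, -0.003], [-0.002, 0, -0.003]], "dr": [[0, 0, 0], [0, 0, 0], [0, 0, 0]], "jaw": [0, 0, 0]}}

```text
time: 6.8
tool_pos: [0.45, 0.2511, 0.0663]
tool_rot: [3.139, 0.006, 3.034]
contact_force: [-8.4, -5.5, 38.4]
opening: 0.0138
grip_force: 60.0
```

{"fn": "apply_moves", "kwargs": {"delta_pos": [[0.001, 0, 0.006], [0.001, 0, 0.006], [0.001, 0, 0.006], [0.001, 0, 0.006], [0.001, 0, 0.006], [0.001, 0, 0.006]], "dr": [[0, 0, 0], [0, 0, 0], [0, 0, 0], [0, 0, 0], [0, 0, 0], [0, 0, 0]], "jaw": [0, 0, 0.5, 0.5, 0.5, 0.5]}}

```text
time: 7.3
tool_pos: [0.4484, 0.2505, 0.0636]
tool_rot: [-3.141, -0.001, 3.034]
contact_force: [-0.0, 0.4, -0.5]
opening: 0.0358
grip_force: 0.0
```

{"fn": "apply_moves", "kwargs": {"delta_pos": [[0, 0, 0.05], [0, 0, 0.12], [-0.05, 0, 0.2], [-0.15, 0, 0.3], [-0.2, -0.05, 0.3], [-0.2, -0.1, 0.3], [-0.2, -0.15, 0.3], [-0.2, -0.2, 0.3]], "dr": [[0, 0, 0], [0, 0, 0], [0, 0, 0], [0, 0, 0], [0, 0, 0], [0, 0, 0], [0, 0, 0], [0, 0, 0]], "jaw": [0.5, 0.5, 0.5, 0.5, 0.5, 0.5, 0.5, 0.5]}}

```text
time: 7.97
tool_pos: [0.3681, 0.1701, 0.1842]
tool_rot: [3.141, 0.001, 3.035]
contact_force: [0.2, -0.4, 0.3]
opening: 0.046
grip_force: 0.0
```

```bash
python3 - <<'E'
from h import *
from cell import telemetry
s=eyes.read_camera("scene")[:,:,::-1];t=eyes.read_camera("top")[:,:,::-1]
o=telemetry.observe();print(o["tool_pos"],o["tool_rot"],o["qpos"])
cv2.imwrite("pics/s5.png",s);cv2.imwrite("pics/t5.png",t)
c=np.zeros((600,800,3),np.uint8);c[:,:400]=crop(s,180,135,80,120,5);c[:500,400:]=crop(t,165,200,80,100,5)
cv2.imwrite("pics/c5.png",c)
E
```

```text
[0.36826604 0.16893373 0.18389338] [-3.14089999e+00 -3.59041715e-04  3.03176849e+00] [ 2.40808327e-01  1.69155037e-01  1.89235333e+00 -5.97541274e-04
  1.08065948e+00 -1.21988252e+00]
```

View pics/c5.png

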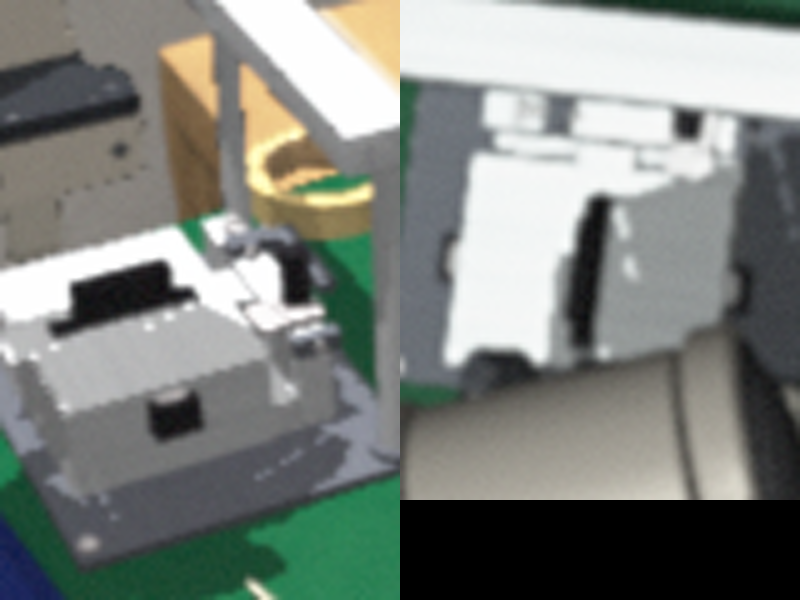

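```bash
python3 - <<'E'
from fit import *
q=[.4495,.2508,-.001,-.105]
for y in(-45,-41,-37):
    P=np.array([[81,y,106],[81,y,92],[73,y-6,106],[73,y+6,106],[81,y,70],[56,y,66]])/1e3
    print(y,((proj("scene",tf(q,P))-[180,135])*5+2).round().tolist(),((proj("top",tf(q,P))-[165,200])*5+[402,2]).round().tolist())
for y in (20,30,40,50): print(y,((proj("scene",tf(q,np.array([[70,y,72]])/1e3))-[180,135])*5+2).round().tolist(),((proj("top",tf(q,np.array([[70,y,72]])/1e3))-[165,200])*5+[402,2]).round().tolist())
a=tf(q,np.array([[81,-40,92]])/1e3);print(a)
print(tri((180+295/5,135+272/5),(165+288/5,200+118/5)))
E
```

```text
-45 [[294.0, 247.0], [296.0, 270.0], [285.0, 257.0], [275.0, 246.0], [298.0, 305.0], [254.0, 324.0]] [[683.0, 121.0], [687.0, 123.0], [693.0, 138.0], [669.0, 135.0], [693.0, 127.0], [688.0, 175.0]]
-41 [[291.0, 244.0], [293.0, 266.0], [282.0, 253.0], [272.0, 242.0], [295.0, 302.0], [251.0, 320.0]] [[675.0, 120.0], [679.0, 123.0], [685.0, 137.0], [661.0, 134.0], [685.0, 126.0], [681.0, 174.0]]
-37 [[288.0, 240.0], [290.0, 263.0], [278.0, 249.0], [269.0, 238.0], [292.0, 298.0], [248.0, 316.0]] [[667.0, 119.0], [671.0, 122.0], [677.0, 136.0], [654.0, 134.0], [678.0, 125.0], [673.0, 173.0]]
20 [[231.0, 248.0]] [[567.0, 135.0]]
30 [[224.0, 239.0]] [[548.0, 133.0]]
40 [[218.0, 231.0]] [[529.0, 131.0]]
50 [[211.0, 222.0]] [[510.0, 129.0]]
[[0.52586161 0.20253092 0.091     ]]
(array([0.52649651, 0.19665053, 0.08878982]), np.float64(0.33421703289729976))
```

{"fn": "apply_moves", "kwargs": {"delta_pos": [[0.1, 0, 0], [0.2, -0.005, 0], [0.236, -0.005, 0], [0.236, -0.005, 0], [0.236, -0.005, 0], [0.236, -0.005, 0]], "dr": [[-0.02, -0.2, 0], [-0.04, -0.4, 0], [-0.06, -0.6, 0], [-0.073, -0.694, 0], [-0.073, -0.694, 0], [-0.073, -0.694, 0]], "jaw": [0, 0, 0, 0, 0, 0]}}

```text
time: 8.57
tool_pos: [0.4623, 0.1692, 0.1835]
tool_rot: [3.141, 0.346, 3.035]
contact_force: [-0.9, 1.0, 0.2]
opening: 0.0106
grip_force: 0.0
```

{"fn": "apply_moves", "kwargs": {"delta_pos": [[0, 0, 0], [0, 0, 0], [0, 0, 0], [0, 0, 0], [0, 0, 0], [0, 0, 0]], "dr": [[-0.02, -0.2, 0], [-0.04, -0.4, 0], [-0.06, -0.6, 0], [-0.073, -0.694, 0], [-0.073, -0.694, 0], [-0.073, -0.694, 0]], "jaw": [0, 0, 0, 0, 0, 0]}}

```text
time: 9.07
tool_pos: [0.4621, 0.1686, 0.1881]
tool_rot: [3.131, 0.685, 3.022]
contact_force: [-0.0, -0.3, -0.3]
opening: 0.0002
grip_force: 0.0
```

```bash
cat > st.py <<'E'
from fit import *
from cell import telemetry
from scipy.spatial.transform import Rotation as R
o=telemetry.observe();q=[.4495,.2508,-.001,-.105]
c,s=np.cos(q[3]),np.sin(q[3]);Z=np.array([[c,-s,0],[s,c,0],[0,0,1]])
print("t",o["time"],"st pos",(Z.T@(o["tool_pos"]-q[:3])*1e3).round(1),"tool axes in st\n",(Z.T@R.from_euler("xyz",o["tool_rot"]).as_matrix()).round(3),o["qpos"].round(2),"F st",Z.T@o["contact_force"],"open",o["opening"])
E
python3 st.py
```

```text
t 9.0667 st pos [ 21.2 -80.4 189.1] tool axes in st
 [[-0.774  0.008  0.633]
 [ 0.012  1.     0.002]
 [-0.633  0.009 -0.774]] [ 0.39  0.13  2.18 -0.99  0.36 -0.21] F st [-0.01547743 -0.30591596 -0.30933002] open 0.0002169884590324846
```

```bash
cat > kin.py <<'E'
from fit import *
from scipy.spatial.transform import Rotation as R
from cell import telemetry
def fk(q,g):
    a,L1,L2,h,L3,e=g
    r=lambda ax,t:R.from_rotvec(np.array(ax)*t)
    A=r([0,0,1],q[0]); B=A*r([0,1,0],q[1]); C=B*r([0,1,0],q[2])
    p=A.apply([a,0,h])+B.apply([0,0,L1])+C.apply([e,0,L2])
    D=C*r([0,0,1],q[3])*r([0,1,0],q[4]); E=D*r([0,0,1],q[5]+np.pi/2*SG)
    return p+D.apply([0,0,L3]),E
SG=1
D=[([1.14700915,.342740014,1.52502916,0,1.27539791,-.146005953],[.14376583,.5045045,.22603175],[-3.14004,-.000266,2.8638]),
([.240808327,.169155037,1.89235333,-.0005975,1.08065948,-1.21988252],[.36826604,.16893373,.18389338],[-3.1409,-.00036,3.03177])]
o=telemetry.observe();D.append((o["qpos"],o["tool_pos"],o["tool_rot"]))
f=lambda g:np.concatenate([fk(q,g)[0]-np.array(p) for q,p,_ in D])
g=least_squares(lambda g:np.r_[f(g),1e-4*(g-[0,.4,.4,.2,.3,0])],[0,.4,.4,.2,.3,0]).x
if __name__=="__main__":
    print(g.round(4),np.abs(f(g)).max())
    for q,p,r in D: print((fk(q,g)[1].inv()*R.from_euler("xyz",r)).as_rotvec().round(3))
def ik(P,Rt,q0):
    lo=[-2.53,-.77,.04,-1,.28,-3.11];hi=[2.53,2.02,2.7,4.14,2.66,3.11]
    def e(q):
        p,E=fk(q,g); return np.r_[(p-P)*10,(E.inv()*Rt).as_rotvec()]
    s=least_squares(e,np.clip(q0,np.array(lo)+.01,np.array(hi)-.01),bounds=(lo,hi)); return s.x,np.abs(s.fun).max()
E
python3 kin.py
```

```text
[ 0.0265  0.8779  0.1149 -0.7268  0.1256 -0.2831] 0.07145484434997232
[-0.  0.  0.]
[ 0.  0. -0.]
[-0.  0. -0.]
```

{"fn": "apply_moves", "kwargs": {"delta_pos": [[0.04, -0.008, -0.1], [0.075, -0.012, -0.17], [0.075, -0.012, -0.17], [0.075, -0.012, -0.17], [0.075, -0.012, -0.17]], "dr": [[0, 0, 0], [0, 0, 0], [0, 0, 0], [0, 0, 0], [0, 0, 0]], "jaw": [0, 0, 0, 0, 0]}}

```text
time: 9.48
tool_pos: [0.5014, 0.1629, 0.1503]
tool_rot: [3.135, 0.64, 3.036]
contact_force: [-0.3, -0.3, -0.1]
opening: 0.0003
grip_force: 0.0
```

```bash
python3 st.py; python3 - <<'E'
from kin import *
D.append(([0.39,.13,2.18,-.99,.36,-.21],[.4621,.1686,.1881],0))
g0=[.05,.4,.4,.2,.2,0]
A=lambda: None
# linear in offsets incl. 3-vectors per link
def cols(q):
    r=lambda ax,t:R.from_rotvec(np.array(ax)*t)
    a=r([0,0,1],q[0]);b=a*r([0,1,0],q[1]);c=b*r([0,1,0],q[2]);d=c*r([0,0,1],q[3]);e=d*r([0,1,0],q[4])
    v=np.array
    return np.stack([a.apply([1,0,0]),a.apply([0,0,1]),b.apply([0,0,1]),c.apply([0,0,1]),c.apply([1,0,0]),e.apply([0,0,1]),e.apply([1,0,0])],1)
M_=np.concatenate([cols(q) for q,_,_ in D]);y=np.concatenate([p for _,p,_ in D])
for ks in([0,1,2,3,5],[0,1,2,3,4,5],[0,1,2,3,4,5,6],[1,2,3,5]):
    x,*_=np.linalg.lstsq(M_[:,ks],y,rcond=None);print(ks,x.round(3),np.abs(M_[:,ks]@x-y).max())
E
```

```text
t 9.4833 st pos [ 60.8 -81.9 151.3] tool axes in st
 [[-0.802 -0.003  0.597]
 [ 0.001  1.     0.006]
 [-0.597  0.005 -0.802]] [ 0.31  0.25  2.13 -1.    0.28 -0.25] F st [-0.27609424 -0.29822689 -0.06588625] open 0.00031127129871524634
[0, 1, 2, 3, 5] [0.176 0.022 0.43  0.208 0.157] 0.06965764044585879
[0, 1, 2, 3, 4, 5] [ 0.133 -0.315  0.577  0.145 -0.14   0.106] 0.06782228181916232
[0, 1, 2, 3, 4, 5, 6] [-0.163  0.118  0.567  0.39  -0.043  0.351 -0.105] 0.07338951618041825
[1, 2, 3, 5] [0.    0.596 0.35  0.227] 0.07615457925819369
```

```bash
python3 - <<'E'
from kin import *
D.append(([0.39,.13,2.18,-.99,.36,-.21],[.4621,.1686,.1881],0))
def cols(q):
    r=lambda ax,t:R.from_rotvec(np.array(ax)*t)
    a=r([0,0,1],q[0]);b=a*r([0,1,0],q[1]);c=b*r([0,1,0],q[2]);d=c*r([0,0,1],q[3]);e=d*r([0,1,0],q[4])
    return np.stack([a.apply([1,0,0]),a.apply([0,0,1]),b.apply([0,0,1]),c.apply([0,0,1]),c.apply([1,0,0]),e.apply([0,0,1]),e.apply([1,0,0]),a.apply([0,1,0]),d.apply([0,1,0])],1)
M_=np.concatenate([cols(q) for q,_,_ in D]);y=np.concatenate([p for _,p,_ in D])
for ks in([1,2,3,5,7],[1,2,3,5,8],[0,1,2,3,5,7],[1,2,3,5,7,8],[0,1,2,3,4,5,7]):
    x,*_=np.linalg.lstsq(M_[:,ks],y,rcond=None);print(ks,x.round(4),np.abs(M_[:,ks]@x-y).max())
E
```

```text
[1, 2, 3, 5, 7] [0.1033 0.5471 0.3464 0.2915 0.0723] 0.005696569673374563
[1, 2, 3, 5, 8] [0.0387 0.6706 0.3201 0.3424 0.0809] 0.04205443074788878
[0, 1, 2, 3, 5, 7] [-0.0104  0.1029  0.5565  0.3547  0.2963  0.0729] 0.005996908801026324
[1, 2, 3, 5, 7, 8] [0.0994 0.5586 0.3435 0.2985 0.0667 0.0084] 0.006035447916453607
[0, 1, 2, 3, 4, 5, 7] [-0.0036  0.2213  0.5115  0.3823  0.0477  0.3195  0.076 ] 0.0018710873780183046
```

```bash
cat > kin2.py <<'E'
from fit import *
from scipy.spatial.transform import Rotation as R
G=[-.0036,.2213,.5115,.3823,.0477,.3195,.076]
def fk(q):
    r=lambda ax,t:R.from_rotvec(np.array(ax)*t)
    a=r([0,0,1],q[0]);b=a*r([0,1,0],q[1]);c=b*r([0,1,0],q[2]);d=c*r([0,0,1],q[3]);e=d*r([0,1,0],q[4])
    return a.apply([G[0],G[6],G[1]])+b.apply([0,0,G[2]])+c.apply([G[4],0,G[3]])+e.apply([0,0,G[5]]), e*r([0,0,1],q[5]+np.pi/2)
lo=np.array([-2.53,-.77,.04,-1,.28,-3.11]);hi=np.array([2.53,2.02,2.7,4.14,2.66,3.11])
def ik(P,Rt):
    best=(None,9)
    for q0 in([.3,.3,1.9,0,.6,-.7],[.3,.3,1.9,1.5,.6,-2],[.3,.6,1.7,3,.6,1]):
        s=least_squares(lambda q:np.r_[(fk(q)[0]-P)*10,(fk(q)[1].inv()*Rt).as_rotvec()],q0,bounds=(lo,hi))
        if s.cost<best[1]: best=(s.x,s.cost)
    return best
qs=[.4495,.2508,-.001,-.105]
def pose(st,tilt,az): # tilt deg, az rad in station
    base=R.from_euler("z",np.pi+az+qs[3])*R.from_euler("x",np.pi)
    ax=np.array([-np.sin(az+qs[3]),np.cos(az+qs[3]),0])
    return tf(qs,np.array([st])/1e3)[0],R.from_rotvec(-np.radians(tilt)*ax)*base
E
python3 - <<'E'
from kin2 import *
for tilt in(25,30,35,40,45):
  for az in(-.4,-.2,0,.15,.3,.45):
    o=[]
    for y in(-80,-5):
        q,c=ik(*pose([86,y,80],tilt,az)); o.append(f"{c:.4f} {q.round(2).tolist()}" if c<.002 else f"-- {c:.3f}")
    print(tilt,az,o)
E
```

```text
25 -0.4 ['0.0000 [0.35, 0.47, 1.9, -0.64, 0.56, -0.21]', '0.0000 [0.48, 0.54, 1.77, -0.6, 0.67, -0.14]']
25 -0.2 ['0.0000 [0.3, 0.45, 1.95, -0.59, 0.44, -0.46]', '0.0000 [0.44, 0.51, 1.83, -0.58, 0.55, -0.36]']
25 0 ['0.0000 [0.24, 0.42, 2.0, -0.45, 0.34, -0.82]', '0.0000 [0.4, 0.48, 1.89, -0.5, 0.44, -0.64]']
25 0.15 ['0.0000 [0.2, 0.41, 2.02, -0.23, 0.28, -1.21]', '0.0000 [0.36, 0.47, 1.92, -0.37, 0.37, -0.94]']
25 0.3 ['0.0000 [0.15, 0.41, 2.02, 0.07, 0.28, -1.68]', '0.0000 [0.31, 0.46, 1.94, -0.16, 0.32, -1.31]']
25 0.45 ['0.0000 [0.1, 0.41, 2.03, 0.36, 0.3, -2.14]', '0.0000 [0.27, 0.45, 1.95, 0.1, 0.31, -1.74]']
30 -0.4 ['0.0000 [0.39, 0.48, 1.94, -0.86, 0.54, 0.04]', '0.0000 [0.52, 0.54, 1.81, -0.78, 0.65, 0.06]']
30 -0.2 ['0.0000 [0.33, 0.45, 2.01, -0.9, 0.39, -0.14]', '0.0000 [0.48, 0.51, 1.88, -0.82, 0.51, -0.1]']
30 0 ['0.0002 [0.28, 0.43, 2.04, -0.81, 0.28, -0.44]', '0.0000 [0.43, 0.48, 1.95, -0.81, 0.36, -0.33]']
30 0.15 ['-- 0.003', '0.0001 [0.38, 0.46, 1.97, -0.68, 0.28, -0.62]']
30 0.3 ['-- 0.004', '0.0017 [0.33, 0.45, 1.96, -0.31, 0.28, -1.15]']
30 0.45 ['0.0020 [0.06
[... 693 characters left out ...]
2.12, 4.14, 0.28, 0.87]']
40 0.3 ['0.0003 [0.14, 0.44, 2.26, 2.99, 0.28, 1.67]', '0.0012 [0.35, 0.48, 2.18, 3.55, 0.28, 1.29]']
40 0.45 ['0.0000 [0.05, 0.43, 2.25, 2.4, 0.28, 2.06]', '0.0011 [0.24, 0.48, 2.2, 2.86, 0.28, 1.76]']
45 -0.4 ['-- 0.019', '-- 0.009']
45 -0.2 ['-- 0.003', '-- 0.014']
45 0 ['0.0000 [0.34, 0.49, 2.24, 3.93, 0.44, 1.15]', '0.0010 [0.49, 0.53, 2.14, 4.14, 0.46, 1.06]']
45 0.15 ['0.0000 [0.24, 0.47, 2.28, 3.49, 0.41, 1.39]', '0.0000 [0.43, 0.51, 2.17, 3.93, 0.39, 1.1]']
45 0.3 ['0.0000 [0.14, 0.46, 2.31, 3.04, 0.42, 1.62]', '0.0000 [0.34, 0.5, 2.21, 3.45, 0.36, 1.39]']
45 0.45 ['0.0000 [0.03, 0.46, 2.31, 2.62, 0.45, 1.83]', '0.0000 [0.25, 0.49, 2.23, 2.95, 0.36, 1.68]']
```

```bash
python3 - <<'E'
from kin2 import *
for tilt in(26,28,30,32):
  for az in(-.3,-.2,-.1,0):
    o=[]
    for y in(-85,-45,-5):
        q,c=ik(*pose([77,y,84],tilt,az)); o.append(f"{c:.4f} {q[3:5].round(2).tolist()}" if c<.002 else f"-- {c:.3f}")
    print(tilt,az,o)
for z,x in((110,62),(140,45),(170,25)):
    q,c=ik(*pose([x,-85,z],28,-.1));print(x,z,c,q.round(2))
E
```

```text
26 -0.3 ['0.0000 [-0.68, 0.49]', '0.0000 [-0.66, 0.55]', '0.0000 [-0.64, 0.61]']
26 -0.2 ['0.0000 [-0.65, 0.43]', '0.0000 [-0.64, 0.48]', '0.0000 [-0.63, 0.54]']
26 -0.1 ['0.0000 [-0.6, 0.37]', '0.0000 [-0.61, 0.42]', '0.0000 [-0.6, 0.48]']
26 0 ['0.0000 [-0.51, 0.31]', '0.0000 [-0.54, 0.37]', '0.0000 [-0.56, 0.42]']
28 -0.3 ['0.0000 [-0.78, 0.47]', '0.0000 [-0.75, 0.53]', '0.0000 [-0.72, 0.59]']
28 -0.2 ['0.0000 [-0.77, 0.4]', '0.0000 [-0.75, 0.46]', '0.0000 [-0.72, 0.52]']
28 -0.1 ['0.0000 [-0.74, 0.34]', '0.0000 [-0.73, 0.4]', '0.0000 [-0.71, 0.46]']
28 0 ['0.0000 [-0.65, 0.28]', '0.0000 [-0.68, 0.33]', '0.0000 [-0.67, 0.39]']
30 -0.3 ['0.0000 [-0.89, 0.46]', '0.0000 [-0.85, 0.52]', '0.0000 [-0.8, 0.59]']
30 -0.2 ['0.0000 [-0.91, 0.39]', '0.0000 [-0.86, 0.45]', '0.0000 [-0.82, 0.51]']
30 -0.1 ['0.0000 [-0.9, 0.31]', '0.0000 [-0.86, 0.38]', '0.0000 [-0.82, 0.44]']
30 0 ['0.0003 [-0.81, 0.28]', '0.0000 [-0.84, 0.3]', '0.0000 [-0.81, 0.36]']
32 -0.3 ['0.0000 [-1.0, 0.46]', '0.0000 [-0.95, 0.52]', '0.0000 [-0.89, 0.58]']
32 -0.2 ['0.0001 [-1.0, 0.38]', '0.0000 [-0.98, 0.44]', '0.0000 [-0.92, 0.5]']
32 -0.1 ['0.0001 [-1.0, 0.3]', '0.0000 [-1.0, 0.36]', '0.0000 [-0.95, 0.42]']
32 0 ['0.0007 [-1.0, 0.28]', '0.0000 [-1.0, 0.29]', '0.0000 [-0.96, 0.35]']
62 110 2.61121655801134e-23 [ 0.3   0.34  2.04 -0.64  0.39 -0.51]
45 140 3.2808246695291944e-30 [ 0.32  0.27  2.04 -0.56  0.46 -0.59]
25 170 1.917322034554022e-24 [ 0.34  0.19  2.04 -0.5   0.54 -0.64]
```

```bash
cat > plan.py <<'E'
from kin2 import *
from cell import telemetry
z=np.array([np.sin(np.pi/6)*np.cos(.2),-np.sin(np.pi/6)*np.sin(.2),-np.cos(np.pi/6)])
y=np.array([0,1,0])-z[1]*z;y/=np.linalg.norm(y)
Rt=R.from_euler("z",qs[3])*R.from_matrix(np.stack([np.cross(y,z),y,z],1))
def go(st):
    o=telemetry.observe();P=tf(qs,np.array([st])/1e3)[0]
    q,c=ik(P,Rt)
    print(st,"dpos share",((P-o["tool_pos"])/.4).round(4),"dr share",((Rt*R.from_euler("xyz",o["tool_rot"]).inv()).as_rotvec()/.5).round(3),c,q.round(2))
E
python3 -c "
from plan import *
go([25,-85,170]);go([77,-85,84]);go([77,-5,84])"
```

```text
[25, -85, 170] dpos share [-0.0898  0.0018  0.0467] dr share [-0.151  0.266 -0.115] 2.679384207445096e-30 [ 0.39  0.21  2.04 -0.63  0.57 -0.56]
[77, -85, 84] dpos share [ 0.0395 -0.0119 -0.1683] dr share [-0.151  0.266 -0.115] 4.782522856995742e-27 [ 0.33  0.43  2.03 -0.91  0.39 -0.31]
[77, -5, 84] dpos share [ 0.0604  0.187  -0.1683] dr share [-0.151  0.266 -0.115] 1.5352855239818584e-30 [ 0.49  0.49  1.9  -0.82  0.51 -0.27]
```

{"fn": "apply_moves", "kwargs": {"delta_pos": [[-0.05, 0, 0.03], [-0.09, 0.002, 0.047], [-0.09, 0.002, 0.047], [-0.09, 0.002, 0.047], [-0.09, 0.002, 0.047], [-0.09, 0.002, 0.047]], "dr": [[-0.05, 0.1, -0.04], [-0.151, 0.266, -0.115], [-0.151, 0.266, -0.115], [-0.151, 0.266, -0.115], [-0.151, 0.266, -0.115], [-0.151, 0.266, -0.115]], "jaw": [0, 0, 0, 0, 0, 0]}}

```text
time: 9.98
tool_pos: [0.465, 0.164, 0.1686]
tool_rot: [-3.045, 0.517, 3.036]
contact_force: [0.4, -0.4, -0.4]
opening: 0.0
grip_force: 0.0
```

```bash
python3 st.py; python3 -c "
from plan import *
go([25,-85,170]);go([77,-85,86])"
```

```text
t 9.9833 st pos [ 24.6 -84.7 169.6] tool axes in st
 [[-0.87   0.049  0.491]
 [ 0.001  0.995 -0.097]
 [-0.494 -0.084 -0.865]] [ 0.39  0.21  2.04 -0.64  0.57 -0.56] F st [ 0.44455829 -0.31682674 -0.41209054] open 2.6192504733479644e-05
[25, -85, 170] dpos share [ 0.001  -0.0008  0.001 ] dr share [-0.004  0.004 -0.001] 2.679384207445096e-30 [ 0.39  0.21  2.04 -0.63  0.57 -0.56]
[77, -85, 86] dpos share [ 0.1303 -0.0144 -0.209 ] dr share [-0.004  0.004 -0.001] 1.1973340473168363e-27 [ 0.33  0.42  2.03 -0.9   0.39 -0.32]
```

Excellent: the pose and the kinematic model agree. Move in beside the tab.

{"fn": "apply_moves", "kwargs": {"delta_pos": [[0.04, -0.004, -0.065], [0.08, -0.009, -0.13], [0.11, -0.012, -0.18], [0.13, -0.014, -0.209], [0.13, -0.014, -0.209], [0.13, -0.014, -0.209]], "dr": [[0, 0, 0], [0, 0, 0], [0, 0, 0], [0, 0, 0], [0, 0, 0], [0, 0, 0]], "jaw": [0, 0, 0, 0, 0, 0]}}

```text
time: 10.48
tool_pos: [0.5165, 0.1579, 0.0842]
tool_rot: [-3.044, 0.513, 3.034]
contact_force: [0.3, 1.1, -0.1]
opening: 0.0
grip_force: 0.0
```

```bash
python3 st.py; python3 - <<'E'
from h import *
s=eyes.read_camera("scene")[:,:,::-1];t=eyes.read_camera("top")[:,:,::-1]
c=np.zeros((600,800,3),np.uint8);c[:,:400]=crop(s,190,125,80,120,5);c[:500,400:]=crop(t,165,190,80,100,5)
cv2.imwrite("pics/c6.png",c)
E
```

```text
t 10.4833 st pos [ 76.3 -85.3  85.2] tool axes in st
 [[-0.871  0.05   0.488]
 [ 0.002  0.995 -0.099]
 [-0.491 -0.085 -0.867]] [ 0.33  0.43  2.03 -0.9   0.39 -0.31] F st [ 0.15212196  1.08861329 -0.12830282] open 2.9652359308566807e-05
```

View pics/c6.png

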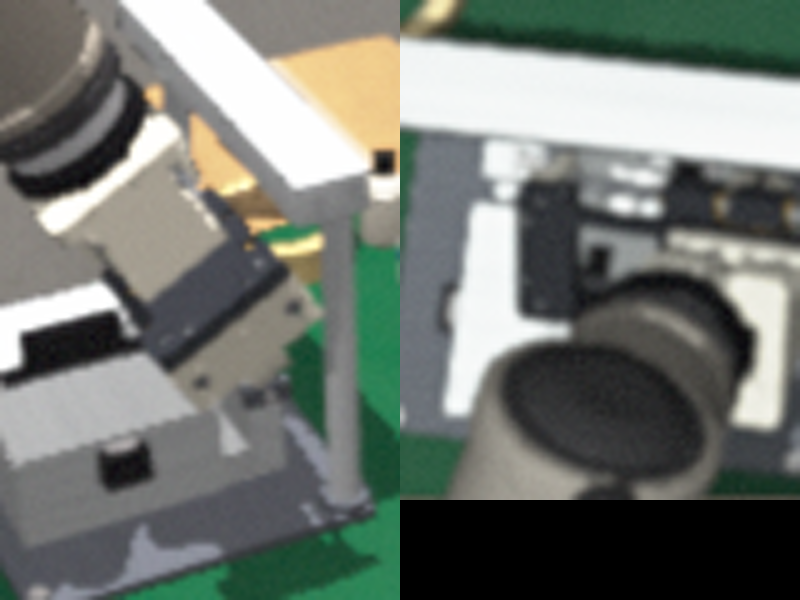

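{"fn": "apply_moves", "kwargs": {"delta_pos": [[0.0005, 0.005, 0], [0.001, 0.01, 0], [0.0015, 0.015, 0], [0.002, 0.02, 0], [0.0025, 0.025, 0], [0.003, 0.03, 0], [0.0035, 0.035, 0], [0.004, 0.04, 0]], "dr": [[0, 0, 0], [0, 0, 0], [0, 0, 0], [0, 0, 0], [0, 0, 0], [0, 0, 0], [0, 0, 0], [0, 0, 0]], "jaw": [0, 0, 0, 0, 0, 0, 0, 0]}}

```text
time: 11.25
tool_pos: [0.5186, 0.1745, 0.0853]
tool_rot: [-3.044, 0.515, 3.034]
contact_force: [1.2, -1.5, 1.5]
opening: 0.0006
grip_force: 1.1
```

{"fn": "apply_moves", "kwargs": {"delta_pos": [[0.0005, 0.005, 0], [0.001, 0.01, 0], [0.0015, 0.015, 0], [0.002, 0.02, 0], [0.0025, 0.025, 0], [0.003, 0.03, 0]], "dr": [[0, 0, 0], [0, 0, 0], [0, 0, 0], [0, 0, 0], [0, 0, 0], [0, 0, 0]], "jaw": [0, 0, 0, 0, 0, 0]}}

```text
time: 11.75
tool_pos: [0.5199, 0.1867, 0.0853]
tool_rot: [-3.045, 0.515, 3.034]
contact_force: [1.3, -2.1, 0.2]
opening: 0.0003
grip_force: 1.0
```

```bash
python3 st.py
```

```text
t 11.75 st pos [ 76.7 -56.3  86.3] tool axes in st
 [[-0.87   0.05   0.49 ]
 [ 0.002  0.995 -0.098]
 [-0.493 -0.084 -0.866]] [ 0.39  0.45  1.99 -0.87  0.43 -0.3 ] F st [ 1.55929057 -1.91963171  0.21002082] open 0.000308485121470622
```

{"fn": "apply_moves", "kwargs": {"delta_pos": [[0.0004, 0.004, 0], [0.0008, 0.008, 0], [0.0012, 0.012, 0], [0.0016, 0.016, 0], [0.002, 0.02, 0], [0.0024, 0.024, 0], [0.0028, 0.028, 0]], "dr": [[0, 0, 0], [0, 0, 0], [0, 0, 0], [0, 0, 0], [0, 0, 0], [0, 0, 0], [0, 0, 0]], "jaw": [0, 0, 0, 0, 0, 0, 0]}}

```text
time: 12.33
tool_pos: [0.5211, 0.1974, 0.0853]
tool_rot: [-3.044, 0.515, 3.033]
contact_force: [0.5, -0.9, 0.6]
opening: 0.0003
grip_force: 0.7
```

{"fn": "apply_moves", "kwargs": {"delta_pos": [[0.0002, 0.002, 0], [0.0004, 0.004, 0], [0.0006, 0.006, 0], [0.0008, 0.008, 0]], "dr": [[0, 0, 0], [0, 0, 0], [0, 0, 0], [0, 0, 0]], "jaw": [0, 0, 0, 0]}}

```text
time: 12.67
tool_pos: [0.5214, 0.2013, 0.0853]
tool_rot: [-3.045, 0.515, 3.034]
contact_force: [0.8, -1.5, 0.3]
opening: 0.0005
grip_force: 1.0
```

{"fn": "apply_moves", "kwargs": {"delta_pos": [[0.0002, 0.002, 0], [0.0004, 0.004, 0], [0.0006, 0.006, 0], [0.0008, 0.008, 0]], "dr": [[0, 0, 0], [0, 0, 0], [0, 0, 0], [0, 0, 0]], "jaw": [0, 0, 0, 0]}}

```text
time: 13.0
tool_pos: [0.5217, 0.2043, 0.0853]
tool_rot: [-3.045, 0.515, 3.034]
contact_force: [1.7, -2.5, -0.1]
opening: 0.0002
grip_force: 1.0
```

{"fn": "apply_moves", "kwargs": {"delta_pos": [[0.0002, 0.002, 0], [0.0004, 0.004, 0], [0.0006, 0.006, 0], [0.0008, 0.008, 0]], "dr": [[0, 0, 0], [0, 0, 0], [0, 0, 0], [0, 0, 0]], "jaw": [0, 0, 0, 0]}}

```text
time: 13.33
tool_pos: [0.522, 0.2075, 0.0853]
tool_rot: [-3.045, 0.515, 3.034]
contact_force: [1.0, -2.0, 0.1]
opening: 0.0005
grip_force: 1.0
```

{"fn": "apply_moves", "kwargs": {"delta_pos": [[0.0002, 0.002, 0], [0.0004, 0.004, 0], [0.0006, 0.006, 0], [0.0008, 0.008, 0]], "dr": [[0, 0, 0], [0, 0, 0], [0, 0, 0], [0, 0, 0]], "jaw": [0, 0, 0, 0]}}

```text
time: 13.67
tool_pos: [0.5223, 0.2107, 0.0853]
tool_rot: [-3.045, 0.515, 3.034]
contact_force: [1.9, -2.3, -0.2]
opening: 0.0003
grip_force: 1.0
```

{"fn": "apply_moves", "kwargs": {"delta_pos": [[0.0002, 0.002, 0], [0.0004, 0.004, 0], [0.0006, 0.006, 0]], "dr": [[0, 0, 0], [0, 0, 0], [0, 0, 0]], "jaw": [0, 0, 0]}}

```text
time: 13.92
tool_pos: [0.5225, 0.2131, 0.0853]
tool_rot: [-3.045, 0.515, 3.034]
contact_force: [0.3, -2.0, 0.5]
opening: 0.0002
grip_force: 1.0
```

{"fn": "apply_moves", "kwargs": {"delta_pos": [[0.0002, 0.002, 0], [0.0004, 0.004, 0], [0.0006, 0.006, 0]], "dr": [[0, 0, 0], [0, 0, 0], [0, 0, 0]], "jaw": [0, 0, 0]}}

```text
time: 14.17
tool_pos: [0.5228, 0.2155, 0.0853]
tool_rot: [-3.045, 0.515, 3.034]
contact_force: [2.1, -2.9, 0.7]
opening: 0.0005
grip_force: 1.0
```

```bash
python3 st.py
```

```text
t 14.1667 st pos [ 76.6 -27.5  86.3] tool axes in st
 [[-0.87   0.05   0.49 ]
 [ 0.002  0.995 -0.098]
 [-0.493 -0.084 -0.866]] [ 0.45  0.47  1.94 -0.84  0.48 -0.28] F st [ 2.3532723  -2.62005226  0.66584303] open 0.00045978905906853343
```

{"fn": "apply_moves", "kwargs": {"delta_pos": [[0.0002, 0.002, 0], [0.0004, 0.004, 0], [0.0006, 0.006, 0]], "dr": [[0, 0, 0], [0, 0, 0], [0, 0, 0]], "jaw": [0, 0, 0]}}

```text
time: 14.42
tool_pos: [0.523, 0.2179, 0.0853]
tool_rot: [-3.045, 0.515, 3.034]
contact_force: [1.6, -2.4, 0.6]
opening: 0.0003
grip_force: 1.0
```

{"fn": "apply_moves", "kwargs": {"delta_pos": [[0.0002, 0.002, 0], [0.0004, 0.004, 0]], "dr": [[0, 0, 0], [0, 0, 0]], "jaw": [0, 0]}}

```text
time: 14.58
tool_pos: [0.5232, 0.2195, 0.0853]
tool_rot: [-3.045, 0.515, 3.034]
contact_force: [1.1, -2.7, 0.3]
opening: 0.0005
grip_force: 1.0
```

{"fn": "apply_moves", "kwargs": {"delta_pos": [[0.0002, 0.002, 0], [0.0004, 0.004, 0]], "dr": [[0, 0, 0], [0, 0, 0]], "jaw": [0, 0]}}

```text
time: 14.75
tool_pos: [0.5233, 0.221, 0.0853]
tool_rot: [-3.045, 0.515, 3.034]
contact_force: [0.7, -3.7, -0.0]
opening: 0.0006
grip_force: 2.1
```

{"fn": "apply_moves", "kwargs": {"delta_pos": [[0.0002, 0.002, 0], [0.0004, 0.004, 0]], "dr": [[0, 0, 0], [0, 0, 0]], "jaw": [0, 0]}}

```text
time: 14.92
tool_pos: [0.5232, 0.2214, 0.0853]
tool_rot: [-3.042, 0.515, 3.034]
contact_force: [2.7, -9.2, 2.3]
opening: 0.0004
grip_force: 4.6
```

{"fn": "apply_moves", "kwargs": {"delta_pos": [[0.0002, 0.002, 0], [0.0002, 0.002, 0]], "dr": [[0, 0, 0], [0, 0, 0]], "jaw": [0, 0]}}

```text
time: 15.08
tool_pos: [0.5233, 0.2215, 0.0853]
tool_rot: [-3.041, 0.514, 3.033]
contact_force: [2.1, -9.4, 2.0]
opening: 0.001
grip_force: 4.9
```

{"fn": "apply_moves", "kwargs": {"delta_pos": [[0.0002, 0.002, 0], [0.0002, 0.002, 0]], "dr": [[0, 0, 0], [0, 0, 0]], "jaw": [0, 0]}}

```text
time: 15.25
tool_pos: [0.5233, 0.2216, 0.0853]
tool_rot: [-3.04, 0.514, 3.033]
contact_force: [1.3, -12.2, 3.4]
opening: 0.0003
grip_force: 6.1
```

{"fn": "apply_moves", "kwargs": {"delta_pos": [[0.0002, 0.002, 0], [0.0002, 0.002, 0]], "dr": [[0, 0, 0], [0, 0, 0]], "jaw": [0, 0]}}

```text
time: 15.42
tool_pos: [0.5232, 0.2217, 0.0853]
tool_rot: [-3.038, 0.514, 3.033]
contact_force: [2.4, -14.6, 4.4]
opening: 0.0007
grip_force: 7.3
```

```bash
python3 st.py; python3 - <<'E'
from h import *
s=eyes.read_camera("scene")[:,:,::-1];t=eyes.read_camera("top")[:,:,::-1]
c=np.zeros((600,800,3),np.uint8);c[:,:480]=crop(s,190,140,80,100,6);c[:480,480:]=crop(cv2.resize(t[205:265,180:220],None,fx=8,fy=8,interpolation=cv2.INTER_CUBIC),0,0,320,480,1)
cv2.imwrite("pics/c7.png",c)
E
```

```text
t 15.4167 st pos [ 76.4 -21.2  86.3] tool axes in st
 [[-0.871  0.054  0.488]
 [ 0.003  0.994 -0.105]
 [-0.491 -0.09  -0.866]] [ 0.46  0.48  1.92 -0.83  0.5  -0.28] F st [  3.9516894  -14.31240469   4.443968  ] open 0.0006770385733082752
```

View pics/c7.png

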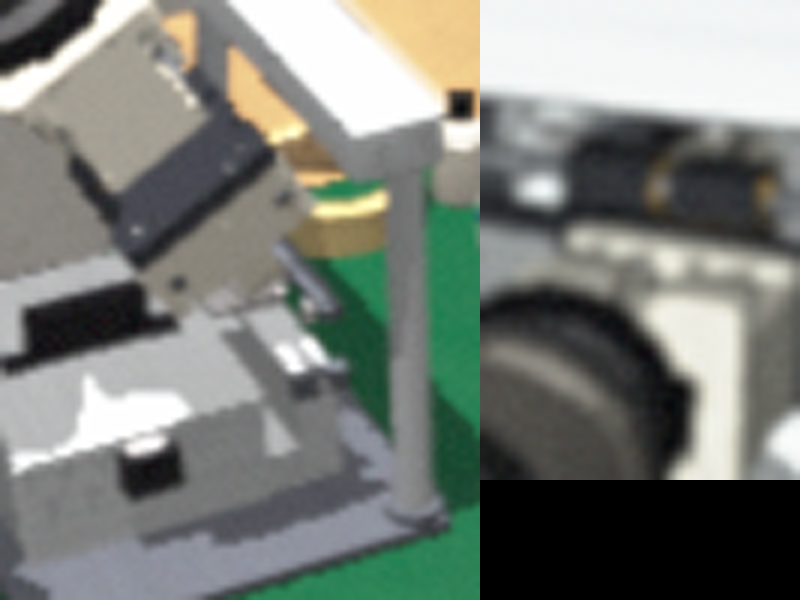

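```bash
python3 - <<'E'
from fit import *
q=[.4495,.2508,-.001,-.105]
def draw(n,img,x0,y0,w,h,s):
    c=crop(img,x0,y0,w,h,s)
    for y in range(-50,71,10):
        for X,z,col in((71,72,(0,0,255)),(105,72,(255,0,0))):
            p=proj(n,tf(q,np.array([[X,y,z]])/1e3))[0]; p=((p-[x0,y0]+.5)*s-.5).round().astype(int)
            cv2.circle(c,tuple(int(v) for v in p),1,col,-1)
            if X==71: cv2.putText(c,str(y),(int(p[0])-8,int(p[1])+22),0,.35,(0,0,255),1)
    return c
s=cv2.imread("pics/scene0.png");t=cv2.imread("pics/top0.png")
c=np.zeros((600,800,3),np.uint8)
c[:330,:400]=draw("scene",s,215,172,40,33,10); c[330:570]=draw("top",t,176,212,66,20,12)[:,:][:240,:800] if True else 0
c[:330,400:]=draw("scene",cv2.imread("pics/s5.png"),215,172,40,33,10)
cv2.imwrite("pics/c8.png",c)
E
```

```text
Traceback (most recent call last):
ValueError: could not broadcast input array from shape (240,792,3) into shape (240,800,3)
```

```bash
python3 - <<'E'
from fit import *
q=[.4495,.2508,-.001,-.105]
def draw(n,img,x0,y0,w,h,s):
    c=crop(img,x0,y0,w,h,s)
    for y in range(-50,71,10):
        for X,z,col in((71,72,(0,0,255)),(105,72,(255,0,0))):
            p=proj(n,tf(q,np.array([[X,y,z]])/1e3))[0]; p=((p-[x0,y0]+.5)*s-.5).round().astype(int)
            cv2.circle(c,tuple(int(v) for v in p),1,col,-1)
            if X==71: cv2.putText(c,str(y),(int(p[0])-8,int(p[1])+22),0,.35,(0,0,255),1)
    return c
s=cv2.imread("pics/scene0.png");t=cv2.imread("pics/top0.png")
c=np.zeros((600,800,3),np.uint8)
c[:330,:400]=draw("scene",s,215,172,40,33,10); c[330:570,:792]=draw("top",t,176,212,66,20,12)
c[:330,400:]=draw("scene",cv2.imread("pics/s5.png"),215,172,40,33,10)
cv2.imwrite("pics/c8.png",c)
E
```

```text
(no output)
```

View pics/c8.png

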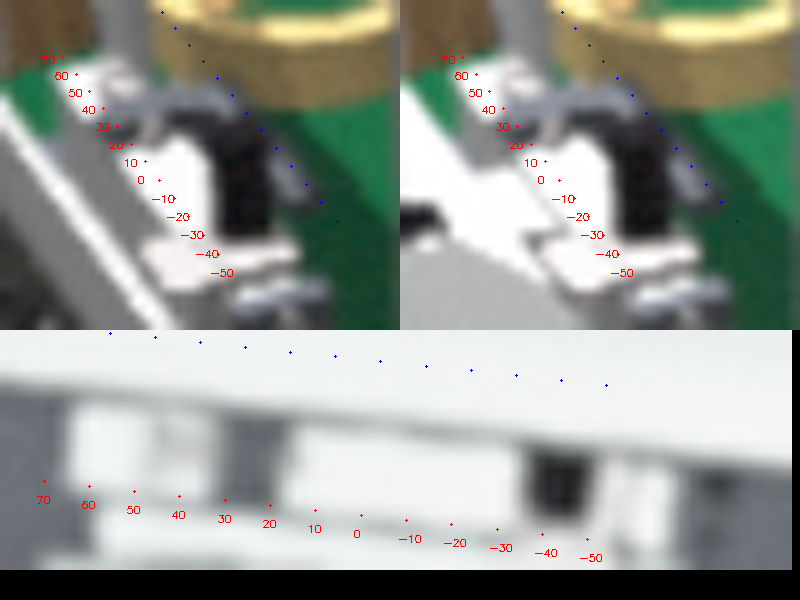

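{"fn": "apply_moves", "kwargs": {"delta_pos": [[-0.001, -0.01, 0], [-0.003, -0.03, 0], [-0.006, -0.06, 0], [-0.006, -0.06, 0], [-0.006, -0.06, 0]], "dr": [[0, 0, 0], [0, 0, 0], [0, 0, 0], [0, 0, 0], [0, 0, 0]], "jaw": [0, 0, 0, 0, 0]}}

```text
time: 15.93
tool_pos: [0.5211, 0.2005, 0.0852]
tool_rot: [-3.045, 0.515, 3.033]
contact_force: [0.3, -0.5, 0.1]
opening: 0.0004
grip_force: 0.0
```

{"fn": "apply_moves", "kwargs": {"delta_pos": [[-0.05, 0.005, 0.08], [-0.1, 0.01, 0.16], [-0.15, 0.015, 0.24], [-0.2, -0.05, 0.3], [-0.25, -0.15, 0.3], [-0.25, -0.25, 0.3], [-0.25, -0.35, 0.3], [-0.25, -0.45, 0.3]], "dr": [[0, 0, 0], [0, 0, 0], [0, 0, 0], [0, 0, 0], [0, 0, 0], [0, 0, 0], [0, 0, 0], [0, 0, 0]], "jaw": [0, 0, 0, 0, 0, 0, 0, 0]}}

```text
time: 16.6
tool_pos: [0.4209, 0.0308, 0.2058]
tool_rot: [-3.045, 0.516, 3.036]
contact_force: [1.2, -0.4, -0.1]
opening: 0.0003
grip_force: 0.0
```

```bash
python3 st.py; python3 - <<'E'
from fit import *
q=[.4495,.2508,-.001,-.105]
a=cv2.imread("pics/top0.png"); b2=eyes.read_camera("top")[:,:,::-1]; cv2.imwrite("pics/t9.png",b2)
s=eyes.read_camera("scene")[:,:,::-1]; cv2.imwrite("pics/s9.png",s)
for im in(a,b2):
    print([int(im[int(round(p[1])),int(round(p[0]))].mean()) for y in range(60,-66,-4) for p in proj("top",tf(q,np.array([[75,y,72]])/1e3))])
print(list(range(60,-66,-4)))
# tab in the scene view at height 95 (front part)
for im in(cv2.imread("pics/scene0.png"),s):
    print([int(im[int(round(p[1])),int(round(p[0]))].mean()) for y in range(40,-66,-4) for p in proj("scene",tf(q,np.array([[81,y,95]])/1e3))])
# lid fit check via residual against seated model brightness edges
E
```

```text
t 16.6 st pos [  -5.4 -221.8  206.8] tool axes in st
 [[-0.87   0.048  0.491]
 [ 0.001  0.995 -0.097]
 [-0.493 -0.084 -0.866]] [ 0.   -0.04  2.2  -0.31  0.51 -1.2 ] F st [ 1.20404075 -0.29850846 -0.12778631] open 0.0002854727259420526
[240, 243, 240, 222, 225, 234, 226, 141, 112, 105, 123, 231, 240, 244, 244, 244, 240, 241, 242, 244, 245, 244, 241, 228, 188, 110, 96, 129, 191, 213, 225, 242]
[243, 245, 243, 224, 227, 235, 229, 140, 113, 110, 125, 179, 153, 92, 91, 123, 212, 211, 226, 246, 246, 246, 242, 244, 245, 247, 246, 246, 246, 243, 245, 243]
[60, 56, 52, 48, 44, 40, 36, 32, 28, 24, 20, 16, 12, 8, 4, 0, -4, -8, -12, -16, -20, -24, -28, -32, -36, -40, -44, -48, -52, -56, -60, -64]
[119, 116, 115, 111, 108, 108, 107, 107, 104, 98, 132, 127, 128, 113, 113, 64, 48, 42, 38, 34, 25, 18, 24, 20, 26, 37, 57]
[69, 49, 41, 41, 54, 91, 134, 134, 150, 144, 137, 135, 136, 135, 135, 135, 133, 135, 134, 120, 81, 79, 56, 112, 166, 184, 137]
```

```bash
python3 -c "
from cell import job
print(job.hand_in())"
```

```text
the job is handed in; nothing more can be done
None
```

I seated the lid on the box and pushed the lock past its click until it bore on the stop screw at about 14 N. I then backed the arm clear and handed the job in at about 17 s; no verdict came back. I never felt the click: the lock's position in the last top picture, right beside the stop block, shows it is past.

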